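# Reset the tripped switch on the bench distribution board

### The job

One of the three switches on the small distribution board has tripped: its lever stands about upright while the other two lean away from the robot to ON. Reset it: push that lever towards the robot, fully off, until you feel it come up against its end stop, then throw it the other way, fully on. Go by feel and do not force the lever, and leave the other two switches on and the things lying round the board where they are.

Things in the scene. Friction and masses are not known exactly. Their poses are not given: they have to be found in the camera images.
- board: grey mounting plate 136 x 200 x 8 mm (x, y, z) with a steel rail along its y, fixed to the worktop; origin at the centre of its underside, on the worktop. Its x axis points away from the robot, its y axis along the row of switches. Three identical grey trip switches stand on it 58 mm apart along y, in any order, undersides 12 mm above the worktop
- switch_tripped_top (a point): centre of the top face of the tripped switch's housing, 82 mm above the worktop; axes as the board's. The housing is 52 mm wide in y; its raised middle is 56 mm deep in x and 70 mm tall, the shoulders before and behind it 50 mm tall, 94 mm deep overall
- switch_tripped: the tripped switch; origin at the centre of its underside, lever axis 60 mm above. While tripped, a catch inside bars the lever hard somewhere between 0.04 and 0.50 rad on the way to ON. Over about the last 0.10 rad before the OFF stop the lever pushes the catch aside and resists more; the catch is sure to be reset only within about 0.02 rad of the stop
- lever_tripped_tip (a point): middle of the tip of the tripped switch's black lever: a flat paddle 10 mm thick in x and 18 mm wide in y, that turns about an axis along y lying 10 mm below the housing's top face. This point is 65 mm from that axis (55 mm above the housing when upright); its z axis points along the lever, away from the axis
- lever_tripped (a joint): angle of the tripped switch's lever in rad: 0 upright, positive leaning to the board's +x (away from the robot, ON), negative to -x (towards the robot, OFF). Starts between -0.10 and 0.02, and stays where it is left. ON is a hard stop at 0.60. The hard stop of OFF cannot be seen and differs from time to time, anywhere between -0.73 and -0.27. More than 16 N on the lever damages it
- lever_left_on (a joint): lever angle of one of the two other switches (same make and scale, pitch 58 mm), at ON, about 0.60; to be left there. Moves at about 0.10 N m
- lever_right_on (a joint): lever angle of the remaining switch, at ON, about 0.60; to be left there. Moves at about 0.10 N m
- petri_1: loose glass dish 59 mm across, 16 mm high, beside the board; bystander; origin at the centre of its underside
- marker_blue: loose marker pen 26 x 134 x 13 mm, behind the board; bystander; origin at the centre of its underside
- cap_green: loose screw cap 34 mm across, 14 mm high, behind the board; bystander; origin at the centre of its underside
- timer: loose flat white timer 72 x 68 x 19 mm, beside the board; bystander; origin at the centre of its underside
- lever_tripped_axis (a point): point on the lever's axis, mid width. The tripped lever moves with a torque of about 0.10 N m (2.5 N at 40 mm from the axis), and 0.3 to 0.4 N m (7 to 10 N there) while the catch is being pushed aside. A push of 12 N there is firm enough to be sure of the stop

How it is judged (in metres and radians):
On the way:
1. the tripped lever has been pushed over towards the robot (below -0.20 rad) (value of joint lever_tripped below -0.2 rad), for 0.1 s.
At the end, for the whole second after the job is handed in: the tripped switch's lever is at rest fully ON (above 0.54 rad, the stop being at 0.60) and the other two levers are still ON (above 0.50 rad) (value of joint lever_tripped above 0.54 rad and velocity of joint lever_tripped below 0.1 rad/s and value of joint each of lever_left_on, lever_right_on above 0.5 rad); the robot touches nothing.
It fails at once if more than 16 N on the tripped switch's lever (contact force between any of the fingers, the arm and lever_tripped above 16 N).
It fails at once if another switch's lever pushed out of ON (below 0.45 rad) (value of joint any of lever_left_on, lever_right_on below 0.45 rad).
It fails at once if a thing lying round the board moved by more than 25 mm (distance of any of petri_1, marker_blue, cap_green, timer from where it was at the start of the episode above 0.025 m).
It also fails if it takes over 56 s, if anything falls off the work surface, if the arm or the gripper's body presses on something with over 40 N, if the wrist force passes 120 N, or if a joint passes its speed limit or range.

### The arm

A 6-joint arm with a two-finger parallel gripper is mounted at the origin on a cart in front of the work surface, level with it; the furniture and walls round the work are solid. World frame = base frame: x ahead of the robot, y to its left, z up, the work surface at z = 0. Lengths are in mm, angles in rad, forces in N, time in s.
With the tool pointing down it reaches from about 300 to 825 mm from the base axis. Payload 5.4 kg.
Tool frame: the origin (TCP) lies midway between the tips of the shut fingers; the grasp point (between the pads) lies 19 mm behind it (bot.pinch_z is the z of the grasp point in the tool frame, in mm); z points along the fingers, y is the line along which they close (so a half turn about z gives the same grasp; the last joint's range is limited). The gripper opens to 92 mm and grips with 3 to 60 N. Pads are 20 mm wide; open, the fingers measure 128 mm over their backs; the gripper's body (75 mm by 189 mm) begins 69 mm behind the grasp point.
Start: joints at [1.038, 0.158, 1.597, -0, 1.386, -0.21], TCP at [182.413, 545.281, 214.601] pointing down, gripper open.
Joint ranges: [-2.91, 2.91], [-0.94, 2.29], [0.18, 2.7], [-1.29, 4.43], [0.17, 2.64], [-3, 3]. Speed limits (rad/s): [2.57, 2.57, 3.14, 3.14, 3.14, 3.14].

### API

Orientations are given as a unit quaternion [w, x, y, z].
In Python, from rig import bot gives the robot as it stands.
- The arm moves only by the tool apply_moves, never from a script. Its argument "rows" is a list of rows, each a list of 4 numbers: the shift along the tool's x, y, z in m, then the turn about the tool's z in degrees. A call has 1 to 20 rows; each row is the pose to reach, as a shift and turn from the pose commanded when the call began, along the tool's axes at that moment; what a row does not reach only later rows make up. A row lasts 1/8 s, in which the tool goes at most 62.5 mm and 10.7 degrees, less where a joint would pass 70% of its speed; a pose out of reach is approached as far as the arm can. A call with a gripper value outside its range is refused whole. "hand" is the finger opening in m, from 0 to 0.0919, set as the call begins (left out, the last holds). The fingers move at their own pace and stop on an object; "force" is the grip in N (left out, the last holds). Time passes only in rows, so rows that repeat a pose let the fingers close. It gives the time, the measured TCP pose, the force, the opening and the grip force at its end, in the units of the state.
- bot.read_state(): the state, without advancing time (a new reading comes with each control period).
- bot.camera(name): name is "side" or "top"; returns a dict with "frame" (400x640x3 uint8, red, green, blue), "range_z" (400x640 float32, mm along the optical axis (not along the pixel's ray), 0 where there is no reading), "camera_matrix" (3x3 intrinsics, pixels), "extrinsics" (4x4, takes a point from world to camera coordinates). Camera axes: x right, y down, z forward; pixel columns grow to the right and rows downward; lengths in mm; the calibration is good to about 2 mm. A picture is of the moment at which its call begins.
- bot.close_job(): hands the job in; it is judged then, once.
The state is a dict: "t": time; "joint_positions": joint angles; "qvel": joint speeds; "joint_efforts": joint torques, N m; "ee_pos": TCP position; "tool_rot": TCP orientation; "wrist_force": force on the tool from outside, world axes, zero at the start; "wrist_torque": the same for the moment, N m; "finger_gap": opening from 0.0 (shut) to 1.0 (fully open); "grip_force": force on a finger pad.
Only numpy, scipy, OpenCV 4.12 (cv2) and the standard library are available. Lean on these libraries where they do the work, as an engineer would, in place of code of your own. Each camera call takes 0.05 s, during which the arm holds its last target. There are 200 camera calls.

## Working session

There is one attempt and no reset: what is moved stays moved. The work goes in short steps, Python scripts to look and compute and a tool call to move; the robot and the scene stay as the last step left them, time stands still between calls to the robot, and variables do not carry over. Pictures are saved under pics/ and viewed, at most 10 in all, crops included, and the job is handed in when it is done.

Besides the shell and the picture viewer there is one more tool, called as name(argument=value, ...) on one line, values as JSON. apply_moves: Moves the arm, as the interface text tells. Its arguments: {"type":"object","properties":{"rows":{"type":"array"},"hand":{"type":"number"},"force":{"type":"number"}},"required":["rows"]}

```bash
mkdir -p pics
cat > h.py <<'E'
import numpy as np, cv2
from rig import bot
def grab(n,fn):
    c=bot.camera(n); cv2.imwrite(fn,c["frame"][:,:,::-1]); return c
def pts(c):
    z=c["range_z"].astype(float); K=c["camera_matrix"]; E=c["extrinsics"]
    v,u=np.mgrid[:400,:640]
    P=np.stack([(u-K[0,2])/K[0,0]*z,(v-K[1,2])/K[1,1]*z,z],-1)
    W=(P-E[:3,3])@E[:3,:3]; W[z==0]=np.nan
    return W
E
python3 - <<'E'
from h import *
s=bot.read_state();print(s)
for n in("top","side"):
    c=grab(n,f"pics/{n}0.png"); np.save(n+".npy",pts(c)); np.save(n+"f.npy",c["frame"])
E
```

```text
{'t': 0.0, 'joint_positions': array([ 1.03791366e+00,  1.59056905e-01,  1.59820763e+00, -3.34862214e-06,
        1.38618354e+00, -2.10061354e-01]), 'qvel': array([ 0.00193897, -0.0004545 , -0.00080505,  0.00040188, -0.00010475,
       -0.0005881 ]), 'joint_efforts': array([ 6.30360373e-04, -3.85576522e+01, -3.22104657e+01,  7.02869170e-02,
        3.79869703e-02, -1.38249206e-04]), 'ee_pos': array([182.09577036, 544.75669897, 213.62682543]), 'tool_rot': array([-3.35213025e-04,  1.60710313e-01,  9.87001183e-01, -8.65030133e-04]), 'wrist_force': array([-0.39584074, -0.39476624, -0.19718538]), 'wrist_torque': array([-0.01932002,  0.06777678, -0.00122642]), 'grip_force': 0.0, 'finger_gap': 0.99890887717484}
```

View pics/top0.png

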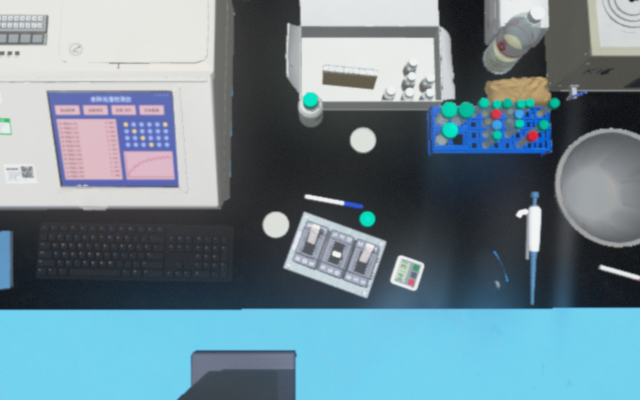

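View pics/side0.png

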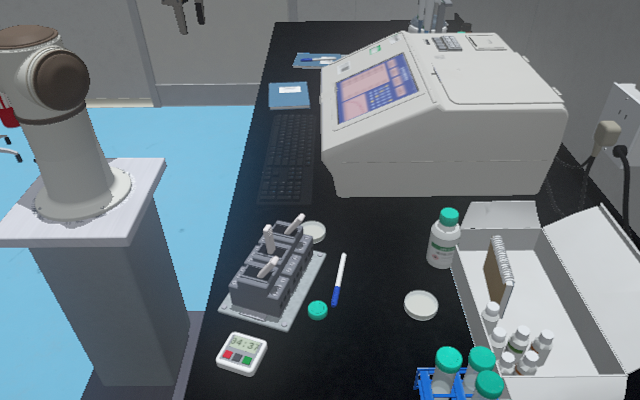

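The top view shows the board near (335,253), turned about 17°. The middle switch's lever, at (336,254), is upright and the outer two lean away. In the side view the upright lever is near (268,238). The timer, dish, cap and pen lie round the board.

Run:
```python
from h import *
W=np.load("top.npy");S=np.load("side.npy")
print(W[253,336],W[240,370],W[225,312],W[375,243])
sub=W[195:310,270:400]
z=sub[...,2]
m=((z>4)&(z<14)).astype(np.uint8)
hi=((z>40)&(z<150)).astype(np.uint8)
for nm,a in(("plate+",((z>4)&(z<150)).astype(np.uint8)),("hi",hi)):
    n,l,st,_=cv2.connectedComponentsWithStats(a)
    for k in range(1,n):
        if st[k,4]>400:
            P=sub[l==k][:,:2].astype(np.float32); print(nm,st[k],cv2.minAreaRect(P))
top=((z>77)&(z<87)); P=sub[top][:,:2].astype(np.float32); print("top",top.sum(),cv2.minAreaRect(P))
for nm,A in(("t",sub),("s",S)):
    q=A.reshape(-1,3); mm=(q[:,2]>95)&(q[:,2]<150)&(abs(q[:,0]-W[253,336,0])<150)&(abs(q[:,1]-W[253,336,1])<150)
    q=q[mm].astype(np.float32)
    _,lab,cen=cv2.kmeans(q,3,None,(3,50,.1),5,0)
    for k in range(3):
        r=q[lab[:,0]==k]; print(nm,len(r),cen[k],r.min(0),r.max(0))
```

```text
[ 473.6974816  -293.30367246  140.29450556] [ 507.96965797 -375.21136858   11.92446917] [ 531.27543817 -245.3815998   125.59200829] [ 112.15130018  -19.27996198 -543.56639687]
plate+ [  0  16  20  27 426] ((544.9405517578125, -171.14723205566406), (60.29598617553711, 42.50580978393555), 0.36521780490875244)
plate+ [  14   17  104   86 5337] ((477.93927001953125, -297.53033447265625), (205.3411102294922, 145.2234344482422), 68.38362884521484)
hi [  23   25   36   49 1068] ((496.581787109375, -241.81832885742188), (52.12033462524414, 94.20124816894531), 69.88763427734375)
hi [  48   34   37   49 1067] ((476.7629089355469, -296.2418518066406), (51.98206329345703, 94.26615905761719), 70.09806060791016)
hi [  73   44   37   48 1110] ((456.94891357421875, -350.77593994140625), (52.26150131225586, 94.32536315917969), 69.9781265258789)
top 1610 ((476.66827392578125, -296.26556396484375), (168.0358428955078, 55.962039947509766), 70.14485168457031)
t 48 [ 472.56378 -294.14386  135.65538] [ 465.91736  -303.4473     98.494125] [ 481.64102 -285.4994   143.5721 ]
t 135 [ 519.25476 -250.17705  115.1264 ] [ 502.6527  -261.70718   95.08789] [ 535.5207  -238.91446  131.19147]
t 139 [ 479.62766 -358.48672  115.06932] [ 462.9532   -371.46985    95.069435] [ 494.6106  -346.84085  135.2636 ]
s 196 [ 473.50763 -298.31146  119.25928] [ 464.82483 -305.77805   95.19294] [ 480.42902 -287.31052  138.57382]
s 155 [ 480.6978  -363.705    115.41168] [ 463.341   -371.9173    95.05711] [ 494.88513 -348.93942  129.44943]
s 122 [ 520.1162  -254.99272  115.08697] [ 504.5523  -261.76688   96.27513] [ 534.6375  -239.05962  128.62637]
```

apply_moves(rows=[[-0.02, -0.025, 0, 0], [-0.055, -0.068, 0, 0.2], [-0.09, -0.111, 0, 0.4], [-0.125, -0.154, 0, 0.5], [-0.16, -0.197, 0, 0.6], [-0.195, -0.24, 0, 0.7], [-0.23, -0.283, 0, 0.8], [-0.265, -0.326, 0, 0.9], [-0.3, -0.369, 0, 1], [-0.335, -0.412, 0, 1.1], [-0.37, -0.455, 0, 1.2], [-0.405, -0.498, 0, 1.3], [-0.44, -0.541, 0, 1.4], [-0.475, -0.584, 0, 1.5], [-0.51, -0.627, 0, 1.5], [-0.545, -0.67, 0, 1.5], [-0.565, -0.695, 0, 1.5], [-0.574, -0.7055, 0, 1.5], [-0.574, -0.7055, 0, 1.5], [-0.574, -0.7055, 0, 1.5]], hand=0, force=30)

```text
t: 2.6
ee_pos: [502.8, -304.5, 214.6]
tool_rot: [-0.0, 0.173, 0.985, 0.0]
wrist_force: [-0.6, -0.2, -0.3]
finger_gap: 0.001
grip_force: 0.0
```

apply_moves(rows=[[0, 0, 0.02, 0], [0, 0, 0.05, 0], [0, 0, 0.08, 0], [0, 0, 0.098, 0], [0, 0, 0.104, 0], [0, 0, 0.1045, 0], [0, 0, 0.1045, 0]])

```text
t: 3.48
ee_pos: [503.6, -306.4, 111.4]
tool_rot: [0.001, 0.174, 0.985, -0.001]
wrist_force: [-0.0, -0.9, 0.5]
finger_gap: 0.01
grip_force: 0.0
```

Run:
```python
from h import *
c=grab("side","pics/s1f.png"); cv2.imwrite("pics/s1.png",cv2.resize(c["frame"][190:310,200:360,::-1],None,fx=4,fy=4))
c=grab("top","pics/t1f.png")
print(bot.read_state()["ee_pos"],bot.read_state()["wrist_force"])
```

```text
[ 503.4991669  -306.36179038  111.19111352] [-0.0172227  -0.88301219 -0.035899  ]
```

View pics/s1.png

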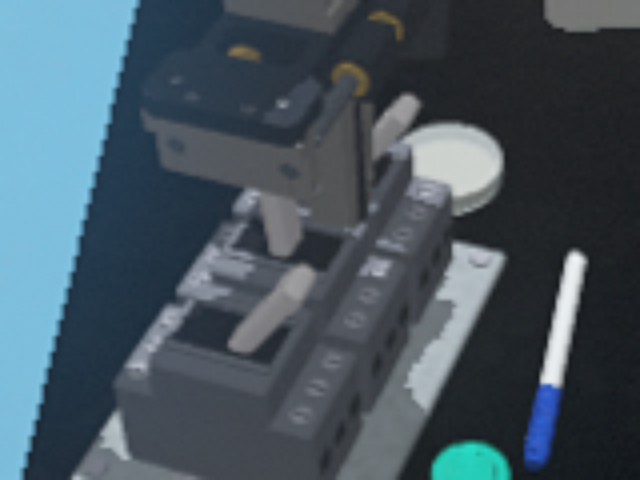

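The closed fingers stand just behind the upright lever, with lever at about (280,220) and fingers at (340,170) in the crop, clear of both neighbours. I'll approach until contact.

apply_moves(rows=[[0.003, 0, 0, 0], [0.006, 0, 0, 0], [0.009, 0, 0, 0], [0.011, 0, 0, 0], [0.012, 0, 0, 0], [0.012, 0, 0, 0]])

```text
t: 4.32
ee_pos: [491.7, -301.8, 110.1]
tool_rot: [0.0, 0.174, 0.985, -0.0]
wrist_force: [-0.7, 0.5, 0.5]
finger_gap: 0.009
grip_force: 0.0
```

apply_moves(rows=[[0.001, 0, 0, 0], [0.002, 0, 0, 0], [0.003, 0, 0, 0], [0.004, 0, 0, 0], [0.004, 0, 0, 0]])

```text
t: 4.95
ee_pos: [487.9, -300.4, 110.1]
tool_rot: [-0.0, 0.174, 0.985, -0.0]
wrist_force: [0.3, 0.4, 0.1]
finger_gap: 0.008
grip_force: 0.0
```

apply_moves(rows=[[0.001, 0, 0, 0], [0.002, 0, 0, 0], [0.003, 0, 0, 0], [0.004, 0, 0, 0], [0.004, 0, 0, 0]])

```text
t: 5.58
ee_pos: [484.2, -299.1, 110.2]
tool_rot: [0.0, 0.174, 0.985, -0.0]
wrist_force: [1.7, -0.0, -0.0]
finger_gap: 0.006
grip_force: 1.1
```

apply_moves(rows=[[0.0005, 0, 0, 0], [0.001, 0, 0, 0], [0.0015, 0, 0, 0], [0.0015, 0, 0, 0]])

```text
t: 6.08
ee_pos: [482.7, -298.5, 110.1]
tool_rot: [0.0, 0.174, 0.985, -0.0]
wrist_force: [2.1, -0.5, -0.1]
finger_gap: 0.001
grip_force: 1.1
```

apply_moves(rows=[[0.0005, 0, 0, 0], [0.001, 0, 0, 0], [0.0015, 0, 0, 0], [0.0015, 0, 0, 0]])

```text
t: 6.58
ee_pos: [481.3, -298.0, 110.0]
tool_rot: [-0.0, 0.174, 0.985, 0.0]
wrist_force: [2.4, -0.8, -0.2]
finger_gap: 0.005
grip_force: 1.1
```

apply_moves(rows=[[0.0005, 0, 0, 0], [0.001, 0, 0, 0], [0.0015, 0, 0, 0], [0.0015, 0, 0, 0]])

```text
t: 7.08
ee_pos: [479.9, -297.5, 110.1]
tool_rot: [-0.0, 0.174, 0.985, 0.0]
wrist_force: [2.5, 0.4, -0.7]
finger_gap: 0.008
grip_force: 1.1
```

apply_moves(rows=[[0.0005, 0, 0, 0], [0.001, 0, 0, 0], [0.0015, 0, 0, 0], [0.0015, 0, 0, 0]])

```text
t: 7.58
ee_pos: [478.5, -297.0, 110.1]
tool_rot: [-0.0, 0.174, 0.985, 0.0]
wrist_force: [1.3, -1.2, -0.8]
finger_gap: 0.005
grip_force: 1.1
```

apply_moves(rows=[[0.0005, 0, 0, 0], [0.001, 0, 0, 0], [0.0015, 0, 0, 0], [0.0015, 0, 0, 0]])

```text
t: 8.07
ee_pos: [477.1, -296.5, 110.1]
tool_rot: [-0.0, 0.174, 0.985, -0.0]
wrist_force: [3.6, -1.3, -0.3]
finger_gap: 0.004
grip_force: 1.1
```

apply_moves(rows=[[0.0005, 0, 0, 0], [0.001, 0, 0, 0], [0.0015, 0, 0, 0], [0.0015, 0, 0, 0]])

```text
t: 8.57
ee_pos: [475.7, -295.9, 110.1]
tool_rot: [-0.0, 0.174, 0.985, 0.0]
wrist_force: [2.2, -1.6, -0.8]
finger_gap: 0.006
grip_force: 1.1
```

apply_moves(rows=[[0.0005, 0, 0, 0], [0.001, 0, 0, 0], [0.0015, 0, 0, 0], [0.0015, 0, 0, 0]])

```text
t: 9.07
ee_pos: [474.3, -295.4, 110.1]
tool_rot: [-0.0, 0.174, 0.985, -0.0]
wrist_force: [2.2, -1.3, -0.7]
finger_gap: 0.001
grip_force: 1.0
```

apply_moves(rows=[[0.0005, 0, 0, 0], [0.001, 0, 0, 0], [0.0015, 0, 0, 0], [0.0015, 0, 0, 0]])

```text
t: 9.57
ee_pos: [472.8, -294.9, 110.1]
tool_rot: [-0.0, 0.174, 0.985, 0.0]
wrist_force: [2.7, -1.1, -0.5]
finger_gap: 0.006
grip_force: 1.0
```

apply_moves(rows=[[0.0005, 0, 0, 0], [0.001, 0, 0, 0], [0.0015, 0, 0, 0], [0.0015, 0, 0, 0]])

```text
t: 10.07
ee_pos: [471.4, -294.4, 110.1]
tool_rot: [-0.0, 0.174, 0.985, 0.0]
wrist_force: [2.4, -0.7, -0.5]
finger_gap: 0.005
grip_force: 1.0
```

apply_moves(rows=[[0.0005, 0, 0, 0], [0.001, 0, 0, 0], [0.0015, 0, 0, 0], [0.0015, 0, 0, 0]])

```text
t: 10.58
ee_pos: [470.0, -293.9, 110.1]
tool_rot: [-0.0, 0.174, 0.985, 0.0]
wrist_force: [2.2, -1.1, -1.2]
finger_gap: 0.004
grip_force: 1.0
```

apply_moves(rows=[[0.0005, 0, 0, 0], [0.001, 0, 0, 0], [0.0015, 0, 0, 0], [0.0015, 0, 0, 0]])

```text
t: 11.08
ee_pos: [468.9, -293.5, 110.3]
tool_rot: [0.0, 0.174, 0.985, -0.0]
wrist_force: [4.5, -2.2, -0.3]
finger_gap: 0.006
grip_force: 1.7
```

apply_moves(rows=[[0.0005, 0, 0, 0], [0.001, 0, 0, 0], [0.0015, 0, 0, 0], [0.0015, 0, 0, 0]])

```text
t: 11.58
ee_pos: [468.0, -293.2, 110.5]
tool_rot: [0.001, 0.174, 0.985, -0.0]
wrist_force: [6.0, -1.6, -0.7]
finger_gap: 0.001
grip_force: 2.4
```

apply_moves(rows=[[0.0005, 0, 0, 0], [0.001, 0, 0, 0], [0.001, 0, 0, 0]])

```text
t: 11.95
ee_pos: [467.5, -293.1, 110.7]
tool_rot: [0.002, 0.174, 0.985, -0.001]
wrist_force: [7.0, -2.6, -1.3]
finger_gap: 0.004
grip_force: 2.9
```

apply_moves(rows=[[0.0003, 0, 0, 0], [0.0006, 0, 0, 0], [0.0006, 0, 0, 0]])

```text
t: 12.32
ee_pos: [467.2, -293.0, 110.9]
tool_rot: [0.002, 0.174, 0.985, -0.001]
wrist_force: [7.2, -1.7, -0.4]
finger_gap: 0.008
grip_force: 3.1
```

apply_moves(rows=[[0.0003, 0, 0, 0], [0.0006, 0, 0, 0], [0.0006, 0, 0, 0]])

```text
t: 12.7
ee_pos: [466.9, -292.9, 111.0]
tool_rot: [0.002, 0.174, 0.985, -0.001]
wrist_force: [8.5, -1.4, 0.5]
finger_gap: 0.003
grip_force: 3.4
```

apply_moves(rows=[[0.0003, 0, 0, 0], [0.0006, 0, 0, 0], [0.0006, 0, 0, 0]])

```text
t: 13.08
ee_pos: [466.5, -292.9, 111.1]
tool_rot: [0.003, 0.174, 0.985, -0.001]
wrist_force: [8.7, -1.2, -0.8]
finger_gap: 0.007
grip_force: 3.6
```

apply_moves(rows=[[0.0003, 0, 0, 0], [0.0006, 0, 0, 0], [0.0006, 0, 0, 0]])

```text
t: 13.45
ee_pos: [466.1, -292.8, 111.3]
tool_rot: [0.003, 0.174, 0.985, -0.001]
wrist_force: [9.0, -2.4, -0.1]
finger_gap: -0.0
grip_force: 3.8
```

apply_moves(rows=[[0.0003, 0, 0, 0], [0.0006, 0, 0, 0], [0.0006, 0, 0, 0]])

```text
t: 13.82
ee_pos: [465.5, -292.6, 111.3]
tool_rot: [0.003, 0.174, 0.985, -0.001]
wrist_force: [8.9, -3.3, -0.4]
finger_gap: 0.004
grip_force: 3.6
```

apply_moves(rows=[[0.0003, 0, 0, 0], [0.0006, 0, 0, 0], [0.0006, 0, 0, 0]])

```text
t: 14.2
ee_pos: [464.9, -292.4, 111.3]
tool_rot: [0.003, 0.174, 0.985, -0.001]
wrist_force: [8.8, -2.2, -0.3]
finger_gap: 0.004
grip_force: 3.6
```

apply_moves(rows=[[0.0003, 0, 0, 0], [0.0005, 0, 0, 0], [0.0005, 0, 0, 0]])

```text
t: 14.58
ee_pos: [464.4, -292.2, 111.3]
tool_rot: [0.003, 0.174, 0.985, -0.001]
wrist_force: [8.8, -2.8, 0.4]
finger_gap: 0.0
grip_force: 3.5
```

apply_moves(rows=[[0.0003, 0, 0, 0], [0.0006, 0, 0, 0], [0.0006, 0, 0, 0]])

```text
t: 14.95
ee_pos: [463.9, -292.0, 111.3]
tool_rot: [0.003, 0.174, 0.985, -0.001]
wrist_force: [8.4, -2.8, 0.3]
finger_gap: 0.008
grip_force: 3.6
```

apply_moves(rows=[[0.0003, 0, 0, 0], [0.0005, 0, 0, 0], [0.0005, 0, 0, 0]])

```text
t: 15.32
ee_pos: [463.4, -291.9, 111.3]
tool_rot: [0.003, 0.174, 0.985, -0.001]
wrist_force: [8.1, -2.9, 0.3]
finger_gap: 0.002
grip_force: 3.6
```

apply_moves(rows=[[0.0003, 0, 0, 0], [0.0006, 0, 0, 0], [0.0006, 0, 0, 0]])

```text
t: 15.7
ee_pos: [463.0, -291.8, 111.5]
tool_rot: [0.003, 0.174, 0.985, -0.001]
wrist_force: [9.2, -2.9, -0.5]
finger_gap: 0.005
grip_force: 3.8
```

apply_moves(rows=[[0.0003, 0, 0, 0], [0.0005, 0, 0, 0], [0.0005, 0, 0, 0]])

```text
t: 16.08
ee_pos: [462.8, -291.7, 111.5]
tool_rot: [0.003, 0.174, 0.985, -0.001]
wrist_force: [10.4, -2.9, -0.1]
finger_gap: 0.004
grip_force: 4.0
```

apply_moves(rows=[[0.0002, 0, 0, 0], [0.0004, 0, 0, 0], [0.0004, 0, 0, 0]])

```text
t: 16.45
ee_pos: [462.5, -291.7, 111.6]
tool_rot: [0.003, 0.174, 0.985, -0.001]
wrist_force: [9.4, -2.9, -0.8]
finger_gap: 0.003
grip_force: 4.2
```

apply_moves(rows=[[0.0002, 0, 0, 0], [0.0004, 0, 0, 0], [0.0004, 0, 0, 0]])

```text
t: 16.82
ee_pos: [462.3, -291.6, 111.7]
tool_rot: [0.004, 0.174, 0.985, -0.001]
wrist_force: [10.9, -2.9, -0.3]
finger_gap: 0.003
grip_force: 4.4
```

apply_moves(rows=[[0.0002, 0, 0, 0], [0.0003, 0, 0, 0], [0.0003, 0, 0, 0], [0.0003, 0, 0, 0]])

```text
t: 17.32
ee_pos: [462.2, -291.6, 111.8]
tool_rot: [0.004, 0.174, 0.985, -0.001]
wrist_force: [11.4, -2.8, -0.5]
finger_gap: 0.005
grip_force: 4.5
```

apply_moves(rows=[[0.0002, 0, 0, 0], [0.0004, 0, 0, 0], [0.0004, 0, 0, 0], [0.0004, 0, 0, 0]])

```text
t: 17.82
ee_pos: [462.0, -291.5, 111.9]
tool_rot: [0.004, 0.174, 0.985, -0.001]
wrist_force: [11.0, -3.9, 0.4]
finger_gap: 0.005
grip_force: 4.7
```

apply_moves(rows=[[-0.004, 0, 0, 0], [-0.012, 0, 0, 0], [-0.015, 0, -0.02, 0], [-0.015, 0, -0.045, 0], [-0.005, 0, -0.05, 0], [0.015, 0, -0.05, 0], [0.035, 0, -0.05, 0], [0.047, 0, -0.05, 0], [0.049, 0, -0.05, 0], [0.049, 0, -0.035, 0], [0.049, 0, -0.015, 0], [0.049, 0, -0.002, 0], [0.049, 0, 0, 0], [0.049, 0, 0, 0]])

```text
t: 19.58
ee_pos: [413.2, -273.3, 110.2]
tool_rot: [0.0, 0.174, 0.985, -0.0]
wrist_force: [-0.1, -0.5, 0.1]
finger_gap: 0.001
grip_force: 0.0
```

Run:
```python
from h import *
c=grab("side","pics/s2f.png"); cv2.imwrite("pics/s2.png",cv2.resize(c["frame"][190:310,200:360,::-1],None,fx=4,fy=4))
print(bot.read_state()["ee_pos"],bot.read_state()["wrist_force"])
```

```text
[ 413.33032621 -273.45673941  110.5886825 ] [-0.39763834  0.06461818  0.96201346]
```

View pics/s2.png

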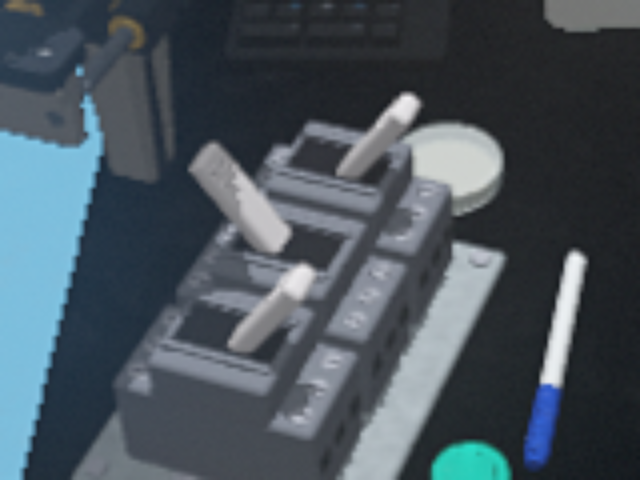

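The lever at about (240,195) in the crop leans fully towards the robot, and the neighbours are still ON. I'll throw it to ON now.

apply_moves(rows=[[-0.003, 0, 0, 0], [-0.006, 0, 0, 0], [-0.009, 0, 0, 0], [-0.011, 0, 0, 0], [-0.013, 0, 0, 0], [-0.015, 0, 0, 0], [-0.017, 0, 0, 0]])

```text
t: 20.5
ee_pos: [428.5, -278.7, 110.1]
tool_rot: [-0.001, 0.174, 0.985, 0.0]
wrist_force: [-4.5, 1.5, 2.4]
finger_gap: 0.003
grip_force: 2.1
```

apply_moves(rows=[[-0.0015, 0, 0, 0], [-0.003, 0, 0, 0], [-0.0045, 0, 0, 0], [-0.006, 0, 0, 0], [-0.0075, 0, 0, 0], [-0.009, 0, 0, 0], [-0.0105, 0, 0, 0], [-0.012, 0, 0, 0]])

```text
t: 21.5
ee_pos: [440.4, -283.1, 110.1]
tool_rot: [0.0, 0.174, 0.985, -0.0]
wrist_force: [-2.9, 0.5, 2.1]
finger_gap: 0.006
grip_force: 1.4
```

apply_moves(rows=[[-0.0015, 0, 0, 0], [-0.003, 0, 0, 0], [-0.0045, 0, 0, 0], [-0.006, 0, 0, 0], [-0.0075, 0, 0, 0], [-0.009, 0, 0, 0], [-0.0105, 0, 0, 0], [-0.012, 0, 0, 0]])

```text
t: 22.5
ee_pos: [451.6, -287.2, 110.1]
tool_rot: [0.0, 0.174, 0.985, -0.0]
wrist_force: [-1.3, -0.2, 1.3]
finger_gap: 0.008
grip_force: 1.0
```

apply_moves(rows=[[-0.0015, 0, 0, 0], [-0.003, 0, 0, 0], [-0.0045, 0, 0, 0], [-0.006, 0, 0, 0], [-0.0075, 0, 0, 0], [-0.009, 0, 0, 0], [-0.01, 0, 0, 0]])

```text
t: 23.38
ee_pos: [461.0, -290.6, 110.1]
tool_rot: [0.0, 0.174, 0.985, -0.0]
wrist_force: [-1.1, 0.9, 0.6]
finger_gap: 0.006
grip_force: 0.9
```

apply_moves(rows=[[-0.001, 0, 0, 0], [-0.002, 0, 0, 0], [-0.003, 0, 0, 0], [-0.003, 0, 0, 0]])

```text
t: 23.88
ee_pos: [463.7, -291.5, 110.1]
tool_rot: [-0.0, 0.174, 0.985, 0.0]
wrist_force: [-2.3, 1.1, 2.2]
finger_gap: 0.004
grip_force: 1.3
```

apply_moves(rows=[[-0.001, 0, 0, 0], [-0.002, 0, 0, 0], [-0.003, 0, 0, 0], [-0.003, 0, 0, 0]])

```text
t: 24.38
ee_pos: [466.7, -292.7, 110.1]
tool_rot: [0.0, 0.174, 0.985, -0.0]
wrist_force: [-2.0, 0.8, 1.7]
finger_gap: 0.004
grip_force: 1.1
```

apply_moves(rows=[[-0.001, 0, 0, 0], [-0.002, 0, 0, 0], [-0.003, 0, 0, 0], [-0.003, 0, 0, 0]])

```text
t: 24.88
ee_pos: [469.4, -293.6, 110.0]
tool_rot: [0.0, 0.174, 0.985, 0.0]
wrist_force: [-0.8, 1.1, 1.1]
finger_gap: 0.004
grip_force: 1.2
```

apply_moves(rows=[[-0.001, 0, 0, 0], [-0.002, 0, 0, 0], [-0.002, 0, 0, 0]])

```text
t: 25.25
ee_pos: [471.2, -294.3, 110.0]
tool_rot: [-0.0, 0.174, 0.985, 0.0]
wrist_force: [-2.3, -0.1, 1.0]
finger_gap: 0.005
grip_force: 1.2
```

apply_moves(rows=[[-0.001, 0, 0, 0], [-0.002, 0, 0, 0], [-0.002, 0, 0, 0]])

```text
t: 25.62
ee_pos: [473.0, -294.9, 109.9]
tool_rot: [-0.0, 0.174, 0.985, 0.0]
wrist_force: [-1.3, 0.1, -0.6]
finger_gap: 0.003
grip_force: 1.1
```

apply_moves(rows=[[-0.001, 0, 0, 0], [-0.002, 0, 0, 0], [-0.002, 0, 0, 0]])

```text
t: 26.0
ee_pos: [474.9, -295.6, 109.9]
tool_rot: [-0.0, 0.174, 0.985, 0.0]
wrist_force: [-1.9, 0.2, -0.3]
finger_gap: 0.003
grip_force: 1.1
```

apply_moves(rows=[[-0.001, 0, 0, 0], [-0.002, 0, 0, 0], [-0.002, 0, 0, 0]])

```text
t: 26.38
ee_pos: [477.0, -296.3, 110.1]
tool_rot: [0.0, 0.174, 0.985, 0.0]
wrist_force: [-3.0, 0.6, -1.3]
finger_gap: 0.007
grip_force: 1.0
```

apply_moves(rows=[[-0.001, 0, 0, 0], [-0.002, 0, 0, 0], [-0.002, 0, 0, 0]])

```text
t: 26.75
ee_pos: [478.9, -297.1, 110.2]
tool_rot: [0.0, 0.174, 0.985, -0.0]
wrist_force: [-3.0, 0.4, -1.3]
finger_gap: 0.002
grip_force: 1.0
```

apply_moves(rows=[[-0.001, 0, 0, 0], [-0.002, 0, 0, 0], [-0.002, 0, 0, 0]])

```text
t: 27.12
ee_pos: [480.7, -297.8, 110.2]
tool_rot: [0.0, 0.174, 0.985, -0.0]
wrist_force: [-2.0, 0.4, -0.3]
finger_gap: 0.007
grip_force: 1.0
```

Past 0.44 rad with no block, so the catch is reset. On to the ON stop.

apply_moves(rows=[[-0.001, 0, 0, 0], [-0.002, 0, 0, 0], [-0.002, 0, 0, 0]])

```text
t: 27.5
ee_pos: [482.6, -298.5, 110.1]
tool_rot: [0.0, 0.174, 0.985, -0.0]
wrist_force: [-1.5, 1.2, -0.3]
finger_gap: 0.002
grip_force: 0.9
```

apply_moves(rows=[[-0.001, 0, 0, 0], [-0.0015, 0, 0, 0], [-0.0015, 0, 0, 0]])

```text
t: 27.88
ee_pos: [484.0, -299.0, 110.1]
tool_rot: [0.0, 0.174, 0.985, -0.0]
wrist_force: [-3.2, 1.1, -0.8]
finger_gap: 0.003
grip_force: 1.0
```

apply_moves(rows=[[-0.001, 0, 0, 0], [-0.0015, 0, 0, 0], [-0.0015, 0, 0, 0]])

```text
t: 28.25
ee_pos: [485.4, -299.4, 110.1]
tool_rot: [0.0, 0.174, 0.985, -0.0]
wrist_force: [-2.4, -0.4, 0.9]
finger_gap: 0.005
grip_force: 0.9
```

apply_moves(rows=[[-0.001, 0, 0, 0], [-0.001, 0, 0, 0], [-0.001, 0, 0, 0]])

```text
t: 28.62
ee_pos: [486.1, -299.7, 110.1]
tool_rot: [-0.0, 0.174, 0.985, 0.0]
wrist_force: [-3.7, 1.3, 0.4]
finger_gap: 0.009
grip_force: 1.4
```

apply_moves(rows=[[-0.001, 0, 0, 0], [-0.001, 0, 0, 0], [-0.001, 0, 0, 0]])

```text
t: 29.0
ee_pos: [486.4, -299.8, 109.9]
tool_rot: [-0.001, 0.174, 0.985, 0.0]
wrist_force: [-6.1, 1.6, 1.4]
finger_gap: 0.004
grip_force: 2.8
```

apply_moves(rows=[[-0.0006, 0, 0, 0], [-0.0006, 0, 0, 0], [-0.0006, 0, 0, 0]])

```text
t: 29.38
ee_pos: [486.6, -299.9, 109.8]
tool_rot: [-0.002, 0.174, 0.985, 0.0]
wrist_force: [-7.0, 1.5, 2.6]
finger_gap: 0.006
grip_force: 3.6
```

apply_moves(rows=[[0.005, 0, 0, 0], [0.018, 0, 0, 0], [0.03, 0, 0, 0], [0.035, 0, -0.02, 0], [0.035, 0, -0.06, 0], [0.035, 0, -0.1, 0], [0.06, 0, -0.12, 0], [0.09, 0, -0.12, 0], [0.1, 0, -0.12, 0], [0.1, 0, -0.12, 0]])

```text
t: 30.62
ee_pos: [393.6, -266.0, 230.0]
tool_rot: [0.0, 0.174, 0.985, -0.0]
wrist_force: [-1.2, 0.4, 0.4]
finger_gap: 0.003
grip_force: 0.0
```

Run:
```python
from h import *
c=grab("side","pics/s3f.png"); cv2.imwrite("pics/s3.png",cv2.resize(c["frame"][190:340,200:360,::-1],None,fx=4,fy=4))
q=pts(c).reshape(-1,3); d=(q[:,:2]-[476.7,-296.3])@np.array([[.94,.342],[-.342,.94]])
for y in(-58,0,58):
    m=(abs(d[:,1]-y)<14)&(abs(d[:,0])<60)&(q[:,2]>95)&(q[:,2]<145); print(y,m.sum(),np.median(d[m],0),d[m].max(0),q[m,2].max())
print(bot.read_state()["ee_pos"],bot.read_state()["wrist_force"])
```

```text
-58 153 [ 28.34438384 -64.27966588] [ 38.61193816 -48.44082486] 129.62644196812857
0 144 [27.81381874 -6.39854093] [38.60966693  8.68556442] 128.10082300622065
58 124 [27.42571129 51.65716336] [38.7133729  66.03639741] 129.49758615514867
[ 393.92274731 -266.21135741  229.91234526] [0.079655   0.33216329 0.44398954]
```

View pics/s3.png

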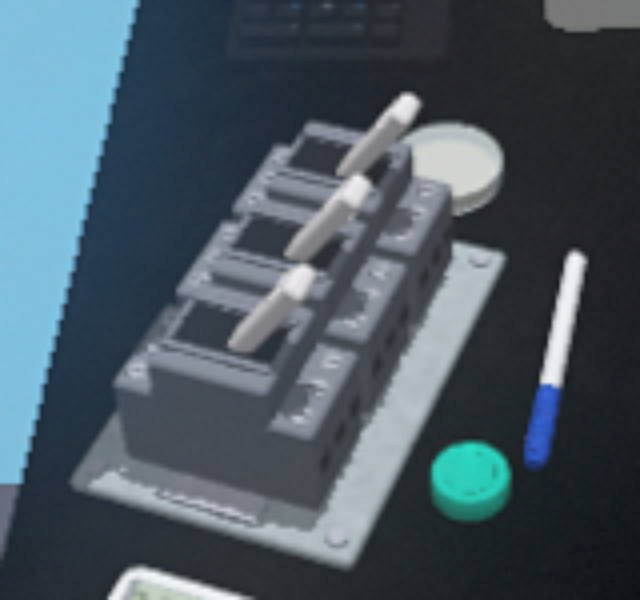

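All three levers lean equally to ON, at (405,115), (350,195) and (295,280) in the crop. Nothing round the board has been disturbed, and the arm is clear.

```bash
python3 -c "
from rig import bot
print(bot.close_job())"
```

```text
the job is handed in; nothing more can be done
None
```

I pushed the tripped switch (the middle one) to its OFF stop with about 12 N, then threw it fully ON; the last picture showed all three levers ON, and the job is handed in, with no verdict returned.

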